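# Clamp the chopping board with the slip-clutch hold-down

### The job

Gently push the small chopping board along the plank until it sits fully home, square against the metal fence. Then tighten the hold-down's thumbscrew clockwise until its clutch just slips for the first time, stop turning there, and let go; leave the mugs, dish and colander alone.

Things in the scene. Friction and masses are not known exactly. Their poses are not given: they have to be found in the camera images.
- plank: Fixed scrap-wood plank, 300 (x) by 340 (y) by 22 mm thick, flat on the table; origin at the centre of its underside, z up, +x towards the fence. It carries the fence and the screw hold-down.
- fence_face (a point): Middle of the face of the aluminium fence screwed across the plank, which the board is pushed against; 80 mm along +x from the plank's origin, axes as the plank's. The fence is 170 mm long (y) and 22 mm high.
- board: Loose wooden chopping board, 130 (x) by 180 (y) by 16 mm thick, about 0.3 kg, lying on the plank, partly under the arm; origin at the centre of its underside. It starts 10 to 50 mm short of the fence, up to 12 mm aside and a little askew. Home: long edge flush on the fence, origin 65 mm short of the fence face. Its near (-x) edge is free to be pushed.
- holddown (a point): Point on top of the hold-down's grey steel arm, on the screw's upright axis, 76 mm above the table; axes as the plank's. The arm, 36 mm wide (y), reaches 30 mm past it towards -x and comes from a column behind the fence. Below it hangs a plunger with a 22 mm round rubber pad, 4 to 10 mm over the board (unknown each time).
- wing_grip (a point): Middle of the grip of the thumbscrew's black wing, on its upright axis, 110 mm above the table. The wing is a bar 48 mm long (x of this frame), 12 mm thick (y), 28 mm high (top 12 mm above this point, underside 16 mm below); pinch it across the 12 mm from above. It turns without end and does not rise or sink. It sits on a clutch disc with a little rubbery give (3 N m per rad).
- screw_axis (a point): Fixed point on the screw's axis in the 32 mm round steel collar under the wing, 82 mm above the table. Clockwise from above tightens: wing and collar turn together against a drag of about 0.1 N m, the pad sinking 3 mm per rad, 1.7 to 3.5 rad in all, so regrasping is needed; between grasps it stays put. When the pad bears on the board the torque climbs.
- clutch (a point): Fixed point on the screw's axis at the clutch, between collar and wing, 88 mm above the table. At about 0.2 N m (climbing there over some 0.3 rad) it slips smoothly at steady torque: wing and black clutch disc turn on while the collar stands still. The collar's pointer nub starts right under the disc's nub, both 22 mm off the axis; slip parts them. Stop within 30 degrees of slip; do not turn back.
- mug_a: White enamel mug, 80 mm across, 80 mm high, a bystander; origin at the centre of its underside.
- mug_b: A second such white enamel mug, a bystander; origin at the centre of its underside.
- dish: Glass sauce dish, 90 mm across, 30 mm high, a bystander; origin at the centre of its underside.
- colander: Red plastic colander, 200 mm across, 100 mm high, a bystander; origin at the centre of its underside.
Things that resemble listed ones, but are neither listed nor needed, are in the scene too. Several things have the shape of the board; the one meant has the colours described above.

How it is judged:
By the outcome, as a careful person would: the job done as asked, in the order asked, and still so for the second after the job is handed in, with the robot touching nothing.
It also fails if it takes over 72 s, if anything falls off the work surface, if the arm or the gripper's body presses on something with over 40 N, if the wrist force passes 120 N, or if a joint passes its speed limit or range.

### The arm

A 7-joint arm with a two-finger parallel gripper is mounted at the origin on the work surface. World frame = base frame: x ahead of the robot, y to its left, z up, the work surface at z = 0. Lengths are in m, angles in rad, forces in N, time in s.
With the tool pointing down it reaches from about 0.35 to 0.9 m from the base axis. Payload 8.1 kg.
Tool frame: the origin (TCP) lies at the very end of the fingers, on their centre line; the grasp point (between the pads) lies arm.hold_point_z behind it (arm.hold_point_z is the distance from the TCP to the grasp point, in m); z points along the fingers, y is the line along which they close (so a half turn about z gives the same grasp; the last joint's range is limited). The gripper opens to 92 mm and grips with 3 to 60 N. Pads are 19 mm wide; open, the fingers measure 130 mm over their backs; the gripper's body (75 mm by 190 mm) begins 47 mm behind the grasp point.
Start: joints at [-0.103, 0.434, 0.025, 1.573, -0.012, 1.134, -0.075], TCP at [0.625, -0, 0.227] pointing down, gripper open.
Joint ranges: [-2.62, 2.62], [-0.44, 2.09], [-1.27, 1.32], [0.08, 2.57], [-1.32, 4.46], [0.12, 2], [-2.74, 2.74]. Speed limits (rad/s): [2.22, 2.22, 3.01, 3.01, 3.14, 3.14, 3.14].

### API

Orientations are given as a rotation vector (axis times angle).
In Python, from cell import arm, vision, job, cut_out gives the robot as it stands. The module is installed in compiled form; this text tells all that it offers.
- The arm moves only by the tool play_rows, never from a script. Its argument "increments" is text: rows parted by semicolons, each of 5 numbers parted by spaces: the shift along the tool's x, y, z in cm, then the turn about the tool's z in degrees, then the opening, from -1 (shut) to 1 (fully open), so that 0 is half open. A call has 1 to 5 rows; each row shifts and turns the commanded pose from where the row before left it, along the tool's axes as they then stand; what a row does not reach is not made up. A row lasts 1/12 s, in which the tool goes at most 41.7 mm and 7.16 degrees, less where a joint would pass 70% of its speed; a pose out of reach is approached as far as the arm can. A call is refused whole if a number of a shift passes 4.17 or a number of a turn 7.16, either way. A call with a gripper value outside its range is refused whole. The fingers move at their own pace and stop on an object; "grip_force" is the grip in N (left out, the last holds). Time passes only in rows, so rows that do not move let the fingers close. It gives the time, the measured TCP pose, the force, the opening and the grip force at its end, in the units of the state.
- arm.observe(): the state, without advancing time (a new reading comes with each control period).
- vision.get_image(name): name is "scene" or "side" or "wrist"; returns a dict with "frame" (480x640x3 uint8, red, green, blue), "z_map" (480x640 float32, m along the optical axis (not along the pixel's ray), 0 where there is no reading), "mtx" (3x3 intrinsics, pixels), "distortion" ([k1, k2, p1, p2, k3] as OpenCV has them; the pictures are not rectified), "cam_to_world" (4x4, takes a point from camera to world coordinates). Camera axes: x right, y up, looking along -z (the intrinsics and any distortion apply to the point x, -y, -z); pixel columns grow to the right and rows downward; lengths in m; the calibration is good to about 2 mm. A picture is of the moment at which its call begins.
- job.sign_off(): hands the job in; it is judged then, once.
Trained networks look in a picture, given as the dict that the camera call returned (one of the last four; its "shot" number tells which), for a name from the list of things; names that differ only in an ending like _2 or _b are one class to them, and where a whole thing is asked for, a point or a joint stands for the part that bears it (a point fixed in the world has none). Each returns a list of dicts, best first, with "confidence" (0 to 1); they miss things now and then, are a little off and sometimes report something else, mostly with a low value. They report only what shows in the picture. A call takes as long as a camera call. They do not tell look-alikes from the thing itself.
- cut_out(query, picture): "mask" (480x640 bool, what is visible of it) and "point" ([row, column] in pixels, amid what is visible of it).
The state is a dict: "clock": time; "joints": joint angles; "dq": joint speeds; "joint_efforts": joint torques, N m; "position": TCP position; "ee_rot": TCP orientation; "force": force on the tool from outside, world axes, zero at the start; "ft_torque": the same for the moment, N m; "width": opening from 0.0 (shut) to 1.0 (fully open); "gripper_force": force on a finger pad.
Only numpy, scipy, OpenCV 4.12 (cv2) and the standard library are available. Lean on these libraries where they do the work, as an engineer would, in place of code of your own. Each camera call takes 0.05 s, during which the arm holds its last target. There are 200 camera calls.

## Working session

There is one attempt and no reset: what is moved stays moved. The work goes in short steps, Python scripts to look and compute and a tool call to move; the robot and the scene stay as the last step left them, time stands still between calls to the robot, and variables do not carry over. Pictures are saved under pics/ and viewed, at most 10 in all, crops included, and the job is handed in when it is done.

Besides the shell and the picture viewer there is one more tool, called in YAML: its name, and indented under it one key for each argument. play_rows: Moves the arm, as the interface text tells. Its arguments: {"type":"object","properties":{"increments":{"type":"string"},"grip_force":{"type":"number"}},"required":["increments"]}

```bash
mkdir -p pics; cat > h.py <<'E'
import numpy as np, cv2
from cell import arm, vision, job, cut_out
from scipy.spatial.transform import Rotation as R
def world(p):
    K=p["mtx"];h,w=p["z_map"].shape
    uv=np.stack(np.meshgrid(np.arange(w),np.arange(h)),-1).reshape(-1,1,2).astype(np.float64)
    n=cv2.undistortPoints(uv,np.array(K,float),np.array(p["distortion"],float)).reshape(h,w,2)
    z=p["z_map"]; c=np.stack([n[...,0]*z,-n[...,1]*z,-z,np.ones_like(z)],-1)
    W=(c@np.array(p["cam_to_world"]).T)[...,:3]; W[z==0]=np.nan
    return W
def proj(p,P):
    C=np.linalg.inv(p["cam_to_world"]); c=(C[:3,:3]@np.atleast_2d(P).T).T+C[:3,3]
    q=c*[1,-1,-1]; return cv2.projectPoints(q,np.zeros(3),np.zeros(3),np.array(p["mtx"],float),np.array(p["distortion"],float))[0].reshape(-1,2)
def save(im,name): cv2.imwrite("pics/"+name,cv2.cvtColor(im,cv2.COLOR_RGB2BGR))
E
python3 - <<'E'
from h import *
s=arm.observe(); print(s, arm.hold_point_z)
ims=[]
for n in ["scene","side"]:
    p=vision.get_image(n); ims.append(p["frame"]); W=world(p)
    print(n,np.array(p["cam_to_world"]).round(3).tolist())
    for q in ["board","plank","fence_face","holddown","wing_grip","screw_axis","clutch"]:
        for d in cut_out(q,p)[:4]:
            m=d["mask"]; print(q,round(d["confidence"],2),np.round(d["point"]),m.sum(),np.nanmedian(W[m],0).round(3))
    save(p["frame"],n+"0.png")
E
```

```text
{'clock': 0.0, 'joints': array([-0.10259554,  0.4352319 ,  0.02499033,  1.57411115, -0.01161718,
        1.13395706, -0.07510805]), 'dq': array([-1.56972228e-04,  1.54952447e-03, -1.69259219e-04,  1.38371814e-04,
        9.72137442e-06,  4.97685223e-04, -1.32564874e-03]), 'joint_efforts': array([ 3.89017032e-04, -6.67853522e+01,  9.84863900e-01, -3.14464223e+01,
       -6.05165795e-02,  4.27553023e-02,  1.12382318e-04]), 'position': array([ 6.24494306e-01, -6.42378457e-05,  2.25934174e-01]), 'ee_rot': array([-2.22084706e+00, -2.22061280e+00,  1.87705050e-03]), 'force': array([-0.18965849,  0.31453757, -0.6174313 ]), 'ft_torque': array([ 0.02030864, -0.0221128 , -0.00665747]), 'gripper_force': 0.0, 'width': 0.9992829697787401} 0.0188
scene [[0.55, -0.572, 0.608, 1.242], [0.835, 0.369, -0.408, -0.504], [0.009, 0.732, 0.681, 0.94], [0.0, 0.0, 0.0, 1.0]]
board 0.95 [251. 338.] 1946 [0.521 0.016 0.038]
board 0.91 [276. 482.] 2262 [0.79  0.33  0.016]
board 0.59 [179. 382.] 190 [0.28  0.386 0.016]
board 0.43 [278. 340.] 7480 [ 0.602 -0.02   0.022]
plank 0.97 [277. 341.] 7516 [ 0.603 -0.02  
[... 297 characters left out ...]
49, 0.326], [-0.21, -0.751, 0.626, 0.629], [-0.019, 0.644, 0.765, 0.9], [0.0, 0.0, 0.0, 1.0]]
board 0.87 [371. 150.] 5019 [0.774 0.351 0.015]
board 0.86 [442. 421.] 6255 [0.204 0.375 0.015]
board 0.85 [271. 303.] 3441 [0.512 0.048 0.037]
plank 0.85 [267. 270.] 10890 [0.552 0.063 0.021]
plank 0.4 [271. 301.] 3463 [0.513 0.048 0.037]
fence_face 0.82 [269. 275.] 11110 [0.55  0.063 0.021]
holddown 0.85 [270. 272.] 11323 [0.552 0.062 0.021]
wing_grip 0.44 [239. 276.] 116 [0.579 0.026 0.119]
wing_grip 0.32 [269. 272.] 10944 [0.553 0.063 0.021]
screw_axis 0.72 [272. 272.] 10834 [0.554 0.063 0.021]
screw_axis 0.32 [417. 325.] 1642 [0.391 0.367 0.015]
clutch 0.63 [269. 273.] 11396 [0.551 0.06  0.021]
```

```bash
python3 - <<'E'
from h import *
a=cv2.imread("pics/scene0.png");b=cv2.imread("pics/side0.png")
A=cv2.resize(a[170:370,240:450],None,fx=2.85,fy=2.85)[:570,:400*2]
cv2.imwrite("pics/c.png",np.vstack([np.hstack([cv2.resize(a,(400,300)),cv2.resize(b,(400,300))]),np.hstack([cv2.resize(a[190:350,240:440],(400,300),interpolation=cv2.INTER_CUBIC),cv2.resize(b[180:360,180:420],(400,300),interpolation=cv2.INTER_CUBIC)])]))
E
```

```text
(no output)
```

View pics/c.png

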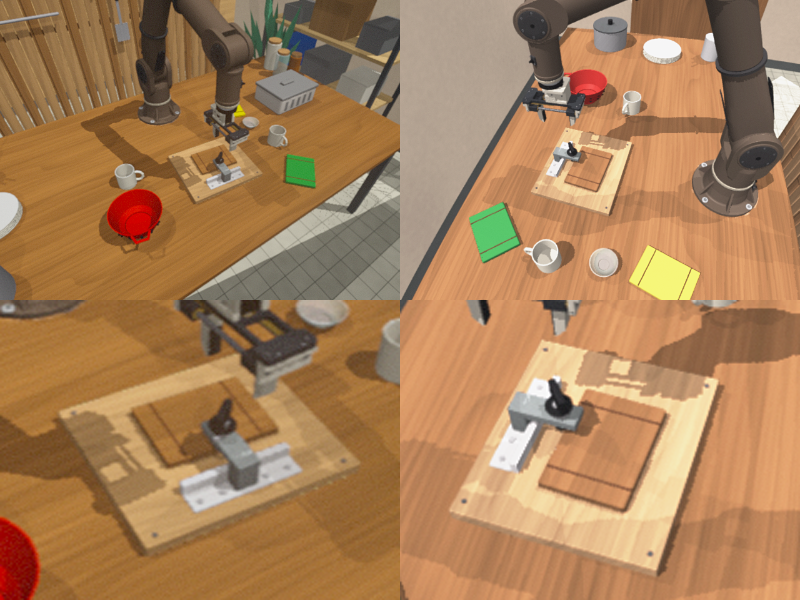

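The plank sits mid-table with the fence and hold-down. Board candidates in the scene picture are brown (338,251), green (482,276) and yellow (~382,179). The brown wooden one fits, as it lies on the plank partly under the arm, and the lower crops confirm it. Next I'll fit the poses.

```bash
cat >> h.py <<'E'
def rect(P):
    (c,s,a)=cv2.minAreaRect((P*1000).astype(np.float32)); return np.round(c,1),np.round(s,1),round(a,2)
def cloud(names=("scene","side")):
    out=[]
    for n in names:
        p=vision.get_image(n); W=world(p); ok=~np.isnan(W[...,0]); out.append(np.hstack([W[ok],p["frame"][ok].astype(float)]))
    return out
E
python3 - <<'E'
from h import *
for C in cloud():
    P=C[:,:3]; col=C[:,3:]
    near=(abs(P[:,0]-.57)<.3)&(abs(P[:,1])<.27)
    pl=near&(P[:,2]>.016)&(P[:,2]<.028); 
    def big(P2):  # largest blob via raster 3mm
        g=np.zeros((300,300),np.uint8); ij=((P2-[.2,-.4])/.003).astype(int); g[ij[:,0],ij[:,1]]=1
        g=cv2.dilate(g,np.ones((3,3)));n,l,st,_=cv2.connectedComponentsWithStats(g); k=1+np.argmax(st[1:,4]); return P2[l[ij[:,0],ij[:,1]]==k]
    print("plank",rect(big(P[pl][:,:2])), np.median(P[pl][:,2]))
    bd=near&(P[:,2]>.034)&(P[:,2]<.042)&(col[:,0]-col[:,2]>35)
    B=big(P[bd][:,:2]); print("board",rect(B),len(B),np.median(P[bd][:,2]))
    ce=near&(np.hypot(P[:,0]-.585,P[:,1]-.02)<.09)
    for lo,hi in [(.07,.082),(.085,.095),(.098,.117),(.117,.128)]:
        m=ce&(P[:,2]>lo)&(P[:,2]<hi)
        if m.sum()>5: print(lo,m.sum(),rect(P[m][:,:2]),np.median(P[m],0).round(4),P[m][:,2].max())
    f=near&(abs(P[:,2]-.0435)<.004)&(col.min(1)>130)&(col.max(1)-col.min(1)<40); 
    if f.sum()>10: print("fence",f.sum(),rect(P[f][:,:2]),np.median(P[f],0))
E
```

```text
plank (array([543. ,  20.7]), array([342.3, 305.1]), 84.35) 0.02203123441079269
board (array([521.6,  32.8]), array([179.9, 134.5]), 82.85) 1590 0.037999205767009714
0.07 294 (array([610.6,  11.5]), array([ 40.5, 106.5]), 88.32) [0.6276 0.0082 0.0756] 0.08193669718139185
0.085 77 (array([589.2,  15.1]), array([39.8, 41.1]), 80.79) [0.5953 0.0139 0.0909] 0.09456542692040926
0.098 44 (array([592.6,  16.5]), array([10.6, 50. ]), 21.98) [5.987e-01 1.000e-04 1.073e-01] 0.11683462353102037
0.117 61 (array([588. ,  15.6]), array([12. , 49.5]), 34.38) [0.5892 0.0137 0.1212] 0.12583263882480944
fence 163 (array([641.9,  10. ]), array([169.9,  40.8]), 84.17) [ 0.62785813 -0.01632368  0.04371332]
plank (array([539.1,  20.6]), array([342.8, 301.9]), 84.35) 0.021176705734240353
board (array([516. ,  35.8]), array([182.9, 130.1]), 82.24) 3143 0.037023084373298376
0.07 412 (array([605.4,  15.4]), array([ 39.9, 104.8]), 84.32) [0.617  0.0199 0.0749] 0.08072038316914165
0.085 107 (array([583. ,  19.1]), array([37.8, 37.2]), 16.3) [0.5856 0.0203 0.0899] 0.09469933210288561
0.098 50 (array([583.2,  19. ]), array([11.6, 45.9]), 38.1) [0.5753 0.033  0.1087] 0.11662576241001177
0.117 82 (array([583.7,  17.6]), array([11.6, 46.7]), 36.87) [0.5828 0.0177 0.1207] 0.12465806602694618
fence 177 (array([625.7,  12.7]), array([170.3,  15.1]), 84.84) [0.62779459 0.05133067 0.04285511]
```

play_rows:
  increments: "0.38 -1.97 0 0 1;0.38 -1.97 0 0 1;0.38 -1.97 0 0 1;0.38 -1.97 0 0 1;0.38 -1.97 0 0 1"

```text
clock: 1.32
position: [0.5256, 0.0191, 0.2267]
ee_rot: [2.222, 2.221, 0.0]
force: [0.1, 1.3, -0.8]
width: 1.001
gripper_force: 0.0
```

play_rows:
  increments: "0.38 -1.97 0 0 1;0.38 -1.97 0 0 1;0.38 -1.97 0 0 1;0.38 -1.97 0 0 1;0.38 -1.97 0 0 1"

```text
clock: 1.73
position: [0.4271, 0.0381, 0.2268]
ee_rot: [2.221, 2.221, 0.001]
force: [0.5, 0.1, 0.5]
width: 1.001
gripper_force: 0.0
```

play_rows:
  increments: "0 0 0.8 -6 1;0 0 0.8 -6 1;0 0 0.8 -6 1;0 0 0.8 -6 1;0 0 0.8 -6 1"

```text
clock: 2.15
position: [0.4281, 0.038, 0.1866]
ee_rot: [1.564, 2.724, 0.001]
force: [0.5, -0.1, -0.4]
width: 0.997
gripper_force: 0.0
```

play_rows:
  increments: "0 0 0.8 -6 1;0 0 0.8 -6 1;0 0 0.8 -6 1;0 0 0.8 -6 1;0 0 0.8 -6 1"

```text
clock: 2.57
position: [0.4282, 0.038, 0.1465]
ee_rot: [0.805, 3.036, 0.0]
force: [0.5, 0.5, -0.0]
width: 1.001
gripper_force: 0.0
```

play_rows:
  increments: "0 0 0.8 -6 1;0 0 0.8 -6 1;0 0 0.8 -6 1;0 0 0.8 -6.35 1;0 0 0 0 1"

```text
clock: 2.98
position: [0.4274, 0.0377, 0.1137]
ee_rot: [-0.147, -3.136, 0.0]
force: [0.4, -0.0, -0.2]
width: 1.002
gripper_force: 0.0
```

```bash
cat >> h.py <<'E'
O=np.array([541,20.6]);T=np.deg2rad(-5.65);U=np.array([np.cos(T),np.sin(T)]);V=np.array([-U[1],U[0]])
def st():
    s=arm.observe(); r=R.from_rotvec(s["ee_rot"]).as_matrix(); d=s["position"][:2]*1000-O
    print("t",round(s["clock"],2),"plank xy",(d@U).round(1),(d@V).round(1),"z",round(s["position"][2]*1000,1),"tool y deg",np.rad2deg(np.arctan2(r[1,1],r[0,1])).round(2),"tilt",r[:2,2].round(4),"F",s["force"].round(2),"M",s["ft_torque"].round(3),"w",round(s["width"],3),"gf",s["gripper_force"],"j7",round(s["joints"][6],2))
    return s
def geom():
    for n,C in zip(["scene","side"],cloud()):
        P=C[:,:3]; col=C[:,3:]; xy=np.stack([(P[:,:2]*1000-O)@U,(P[:,:2]*1000-O)@V],1); z=P[:,2]
        b=(abs(z-.038)<.004)&(abs(xy[:,0])<140)&(abs(xy[:,1])<140)&(col[:,0]-col[:,2]>35); print(n,"board plank-frame",rect(xy[b]),b.sum())
        w=(z>.117)&(z<.128)&(np.hypot(xy[:,0]-45,xy[:,1])<40)
        if w.sum()>9: print("wing",rect(xy[w]),w.sum())
        f=(abs(z-.0435)<.004)&(abs(xy[:,0]-85)<30)&(abs(xy[:,1])<110)&(col.min(1)>110)&(col.max(1)-col.min(1)<40)
        if f.sum()>9: print("fence x 2%,98%",np.percentile(xy[f][:,0],[2,98]).round(1))
E
python3 -c "
from h import *
st();geom()"
```

```text
t 2.98 plank xy -114.8 5.9 z 113.7 tool y deg 84.63 tilt [-0.0017 -0.0002] F [ 0.39 -0.03 -0.18] M [ 0.142 -0.003 -0.016] w 1.002 gf 0.0 j7 1.16
scene board plank-frame (array([ 893.1, 9211.9]), array([182059. , 178004.9]), 87.54) 1601
wing (array([47063.8,  -345.6]), array([12602.9, 49272.5]), 41.05) 60
fence x 2%,98% [81.  94.5]
side board plank-frame (array([12870.6, 10700.3]), array([182164.4, 208431.2]), 88.04) 2580
wing (array([41836.5,  1776.3]), array([11587.7, 49078.7]), 41.69) 82
fence x 2%,98% [ 77.3 108.9]
```

play_rows:
  increments: "0 0 2 0.28 1;0 0 2 0 1;0 0 2 0 1;0 0 2 0 1;0 0 0.65 0 1"

```text
clock: 3.5
position: [0.4274, 0.0378, 0.0269]
ee_rot: [-0.168, -3.136, 0.001]
force: [-0.2, 0.2, -0.4]
width: 1.002
gripper_force: 0.0
```

play_rows:
  increments: "-0.3 0 0 0 1;-0.3 0 0 0 1;-0.3 0 0 0 1;-0.3 0 0 0 1;-0.3 0 0 0 1"

```text
clock: 3.92
position: [0.4435, 0.0363, 0.029]
ee_rot: [0.164, 3.137, -0.0]
force: [-2.4, 0.1, 1.2]
width: 1.001
gripper_force: 1.0
```

play_rows:
  increments: "-0.3 0 0 0 1;-0.3 0 0 0 1;-0.3 0 0 0 1;-0.3 0 0 0 1;-0.3 0 0 0 1"

```text
clock: 4.33
position: [0.458, 0.0349, 0.0282]
ee_rot: [-0.162, -3.137, -0.0]
force: [-2.8, 0.5, 2.4]
width: 1.0
gripper_force: 1.4
```

```bash
sed -i 's/abs(z-.038)<.004)&(abs(xy\[:,0\])<140)&(abs(xy\[:,1\])<140)&(col\[:,0\]-col\[:,2\]>35)/abs(z-.038)<.004)\&(xy[:,0]>-105)\&(xy[:,0]<81)\&(abs(xy[:,1])<120)\&(col[:,0]-col[:,2]>35)/; s/rect(xy\[\([bw]\)\])/rect(xy[\1]\/1000)/' h.py
python3 -c "
from h import *
st();geom()"
```

```text
t 4.33 plank xy -84.0 6.1 z 28.2 tool y deg 84.07 tilt [-0.0002  0.    ] F [-2.82  0.51  2.44] M [0.174 0.524 0.033] w 1.0 gf 1.3739857077598572 j7 1.1
scene board plank-frame (array([-7.1, 12.5]), array([181.6, 134. ]), 89.48) 1580
wing (array([46.,  1.]), array([11.8, 49.3]), 40.36) 58
fence x 2%,98% [81.6 94.8]
side board plank-frame (array([ 2.3, 10.9]), array([186.6, 153.3]), 89.61) 2262
wing (array([42.7,  0.3]), array([12. , 49.5]), 40.32) 83
fence x 2%,98% [ 77.9 110.3]
```

play_rows:
  increments: "-0.3 0 0 0 1;-0.3 0 0 0 1;-0.3 0 0 0 1;-0.3 0 0 0 1;-0.3 0 0 0 1"

```text
clock: 4.85
position: [0.4732, 0.0333, 0.0282]
ee_rot: [0.163, 3.137, 0.0]
force: [-1.9, -0.2, -0.2]
width: 1.002
gripper_force: 0.6
```

play_rows:
  increments: "-0.1 0 0 0 1;-0.1 0 0 0 1;-0.1 0 0 0 1;-0.1 0 0 0 1;0 0 0 0 1"

```text
clock: 5.27
position: [0.477, 0.0329, 0.0282]
ee_rot: [0.163, 3.137, 0.0]
force: [-0.9, -0.1, -0.6]
width: 1.0
gripper_force: 0.5
```

```bash
python3 -c "
from h import *
st();geom()"
```

```text
t 5.27 plank xy -64.9 5.9 z 28.2 tool y deg 84.06 tilt [0.0003 0.    ] F [-0.93 -0.13 -0.6 ] M [ 0.073  0.185 -0.022] w 1.0 gf 0.5220536794513464 j7 1.11
scene board plank-frame (array([ 7.2, 11.7]), array([181.9, 142.3]), 89.28) 1496
wing (array([46.6,  0.3]), array([12.1, 47.4]), 40.81) 62
fence x 2%,98% [78.7 94.5]
side board plank-frame (array([-0.,  9.]), array([153.2, 192.1]), 1.53) 2080
wing (array([42.7,  1. ]), array([11.6, 45.1]), 41.7) 81
fence x 2%,98% [ 77.8 107.3]
```

play_rows:
  increments: "-0.1 0 0 -0.28 1;-0.1 0 0 0 1;-0.1 0 0 0 1;0 0 0 0 1"

```text
clock: 5.7
position: [0.48, 0.0326, 0.0283]
ee_rot: [0.155, 3.137, 0.0]
force: [-1.3, 0.6, -0.1]
width: 1.001
gripper_force: 0.6
```

play_rows:
  increments: "-0.1 0 0 0 1;0 0 0 0 1"

```text
clock: 5.87
position: [0.4807, 0.0325, 0.0283]
ee_rot: [-0.155, -3.138, 0.0]
force: [-2.2, -0.4, 1.1]
width: 0.997
gripper_force: 1.1
```

play_rows:
  increments: "-0.1 0 0 0 1;0 0 0 0 1"

```text
clock: 6.03
position: [0.4808, 0.0325, 0.0281]
ee_rot: [-0.155, -3.136, 0.0]
force: [-5.2, -0.3, 3.4]
width: 1.0
gripper_force: 2.6
```

play_rows:
  increments: "-0.1 0 0 0 1;0 0 0 0 1"

```text
clock: 6.2
position: [0.4808, 0.0324, 0.028]
ee_rot: [-0.154, -3.134, 0.001]
force: [-7.5, 0.9, 6.4]
width: 1.0
gripper_force: 4.0
```

play_rows:
  increments: "-0.1 0 0 0 1;0 0 0 0 1"

```text
clock: 6.37
position: [0.4808, 0.0324, 0.0278]
ee_rot: [-0.154, -3.133, 0.001]
force: [-9.8, 2.1, 7.4]
width: 0.997
gripper_force: 5.4
```

play_rows:
  increments: "-0.1 0 0 0 1;0 0 0 0 1"

```text
clock: 6.53
position: [0.4808, 0.0323, 0.0277]
ee_rot: [-0.153, -3.131, 0.002]
force: [-13.4, 1.7, 11.2]
width: 0.998
gripper_force: 6.7
```

```bash
python3 -c "
from h import *
st();geom()"
```

```text
t 6.53 plank xy -61.0 5.7 z 27.7 tool y deg 84.4 tilt [-0.0068 -0.0008] F [-13.43   1.65  11.18] M [0.585 2.79  0.024] w 0.998 gf 6.73540323972702 j7 1.12
scene board plank-frame (array([ 5.2, 13.3]), array([181.3, 145.6]), 88.72) 1439
wing (array([47.5, -0.6]), array([12.1, 49. ]), 39.96) 65
fence x 2%,98% [77.5 95.2]
side board plank-frame (array([ 2.3, 10.6]), array([151.6, 189.4]), 0.24) 2007
wing (array([42.8,  0.9]), array([11.6, 45.5]), 42.11) 84
fence x 2%,98% [ 78.  109.8]
```

play_rows:
  increments: "0.3 0 0 0 1;0.5 0 0 0 1;1 0 0 0 1;1 0 0 0 1;1 0 -2 0 1"

```text
clock: 7.05
position: [0.4442, 0.0356, 0.0462]
ee_rot: [-0.155, -3.134, 0.001]
force: [-0.7, -0.2, 0.7]
width: 0.998
gripper_force: 0.0
```

play_rows:
  increments: "0 0 -3 0 1;0 0 -3 0 1;0 0 -3 0 1;0 0 -3 0 1;0 0 -3 0 1"

```text
clock: 7.47
position: [0.4459, 0.0359, 0.1997]
ee_rot: [0.155, 3.137, -0.0]
force: [1.6, 0.4, 0.0]
width: 1.001
gripper_force: 0.0
```

```bash
python3 -c "
from h import *
st();geom()
p=vision.get_image('wrist');a=p['frame'];q=vision.get_image('side')['frame'];s=vision.get_image('scene')['frame']
save(np.hstack([cv2.resize(a,(400,300)),np.vstack([cv2.resize(q[190:340,190:390],(400,300),interpolation=cv2.INTER_CUBIC)])]),'b1.png')
W=world(p);P=W.reshape(-1,3);xy=np.stack([(P[:,:2]*1000-O)@U,(P[:,:2]*1000-O)@V],1);col=a.reshape(-1,3).astype(float);z=P[:,2]
b=(abs(z-.038)<.004)&(abs(xy[:,0])<81)&(abs(xy[:,1])<115)&(col[:,0]-col[:,2]>35)
print(b.sum(),rect(xy[b]/1000))
# leading edge per y bin
for y in range(-75,95,20):
    m=b&(abs(xy[:,1]-y)<6)
    if m.sum()>20: print(y,np.percentile(xy[m][:,0],[1,99]).round(1),end=' ')
" ; cat /dev/null
```

```text
t 7.47 plank xy -96.1 5.9 z 199.7 tool y deg 84.36 tilt [ 0.0005 -0.0001] F [1.58 0.43 0.03] M [ 0.117 -0.082 -0.012] w 1.001 gf 0.0 j7 1.21
scene board plank-frame (array([14.5, 11.8]), array([181.9, 127.2]), 88.93) 1431
wing (array([47.8, -1.1]), array([11.6, 47.8]), 40.78) 60
fence x 2%,98% [78.6 95.5]
side board plank-frame (array([12.6, 11. ]), array([131. , 188.6]), 0.22) 2759
wing (array([42.1,  1.6]), array([11.3, 49.5]), 41.89) 88
fence x 2%,98% [ 77.8 107. ]
19617 (array([13.6, 12.3]), array([179.3, 130. ]), 89.9)
-75 [-50.   76.3] -55 [-50.5  76.4] -35 [-50.   76.1] -15 [-50.2  27.6] 5 [-50.2  28. ] 25 [-50.2  75.5] 45 [-50.4  76.3] 65 [-50.4  76.8] 85 [-50.5  76.3]
```

View pics/b1.png

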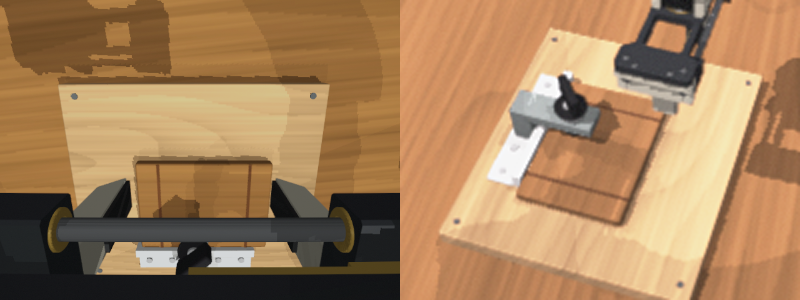

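The board is flush: in the left (wrist) half its far edge meets the fence along row ~248, and its near edge is at plank x −50.2 across the full width. Next I'll move over the wing.

play_rows:
  increments: "-2.5 -0.1 0 0 1;-2.5 -0.1 0 0 1;-2.5 -0.1 0 0 1;-2.5 -0.1 0 0 1;-2.5 -0.15 0 0 1"

```text
clock: 8.13
position: [0.5707, 0.0179, 0.1961]
ee_rot: [-0.154, -3.135, 0.001]
force: [1.2, 0.3, 0.1]
width: 0.999
gripper_force: 0.0
```

play_rows:
  increments: "-1.6 0 0 0 1;0 0 0 7 1;0 0 0 7 1;0 0 0 7 1;0 0 0 7 1"

```text
clock: 8.55
position: [0.5855, 0.0165, 0.1959]
ee_rot: [-0.918, -3.001, 0.002]
force: [-1.4, 0.4, 1.0]
width: 1.0
gripper_force: 0.0
```

play_rows:
  increments: "0 0 0 7 1;0 0 0 7 1;0 0 0 7 1;0 0 0 0 1"

```text
clock: 8.88
position: [0.5855, 0.0166, 0.1962]
ee_rot: [-1.449, -2.785, 0.003]
force: [-0.1, 0.2, 0.4]
width: 1.0
gripper_force: 0.0
```

```bash
python3 -c "
from h import *
st()
for n in ['wrist','scene','side']:
    p=vision.get_image(n);a=p['frame']
    if n=='wrist': save(a,'w1.png')
    W=world(p);P=W.reshape(-1,3);xy=np.stack([(P[:,:2]*1000-O)@U,(P[:,:2]*1000-O)@V],1);z=P[:,2];col=a.reshape(-1,3).astype(float)
    for lo,hi in [(.07,.079),(.086,.095),(.119,.127)]:
        w=(z>lo)&(z<hi)&(np.hypot(xy[:,0]-45,xy[:,1])<45)&((col.max(1)<90)|(lo<.08))
        if w.sum()>9: print(n,lo,w.sum(),rect(xy[w]/1000),np.median(z[w]))
" ; cat /dev/null
```

```text
t 8.88 plank xy 44.7 0.4 z 196.2 tool y deg 35.02 tilt [-0.0031 -0.0007] F [-0.09  0.2   0.43] M [ 0.095 -0.035 -0.022] w 1.0 gf 0.0 j7 0.48
wrist 0.07 2802 (array([52.2, -0.2]), array([75.5, 36.4]), 0.12) 0.07499181383524978
wrist 0.086 1663 (array([44.2, -0.4]), array([39.6, 38. ]), 41.5) 0.09013083673344235
wrist 0.119 1421 (array([44.2,  0. ]), array([11.2, 46.6]), 40.27) 0.12088462566677824
scene 0.07 137 (array([52.2, -0.6]), array([36.2, 72.9]), 89.62) 0.07545868879789808
scene 0.086 54 (array([49.6, -4.1]), array([36.7, 33.3]), 49.54) 0.09075160022185202
scene 0.119 47 (array([49. , -1.8]), array([10.9, 44.5]), 38.27) 0.12103062729141345
side 0.07 266 (array([50.4,  1.7]), array([76.6, 37.6]), 1.18) 0.07476716484470769
side 0.086 92 (array([41.8,  2.6]), array([37.8, 36.4]), 24.29) 0.0898310307941263
side 0.119 63 (array([42.3,  1.6]), array([11.3, 43.6]), 41.81) 0.12084654895556046
```

View pics/w1.png

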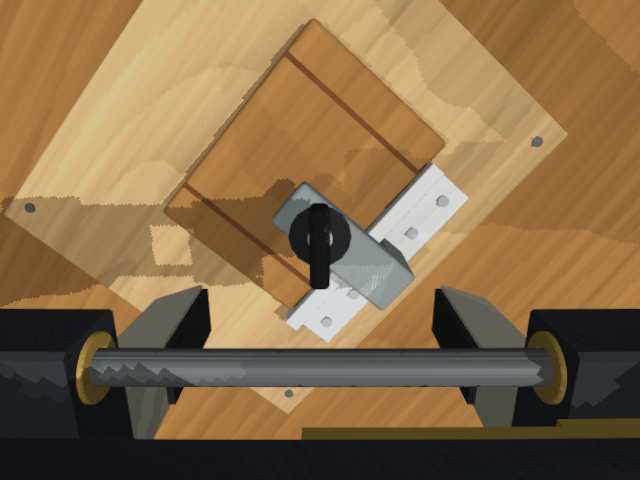

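The wing is upright at column ~320 (rows 205–288), centred between the fingers, so tool and wing are aligned. I'll descend and grip.

play_rows:
  increments: "0 -0.05 2.5 0.4 0;0 0 2.5 0 -0.1;0 0 2.5 0 -0.2;0 0 2.4 0 -0.2;0 0 0 0 -0.2"
  grip_force: 35

```text
clock: 9.45
position: [0.5829, 0.0159, 0.0946]
ee_rot: [-1.445, -2.782, 0.007]
force: [-1.2, 0.7, -0.2]
width: 0.686
gripper_force: 0.0
```

```bash
python3 -c "
from h import *
st()"
```

```text
t 9.45 plank xy 42.2 -0.6 z 94.6 tool y deg 35.13 tilt [-0.0077 -0.0007] F [-1.22  0.72 -0.2 ] M [-0.024  0.014  0.035] w 0.686 gf 0.0 j7 0.48
```

play_rows:
  increments: "0 0 0 0 -1;0 0 0 0 -1;0 0 0 0 -1;0 0 0 0 -1;0 0 0 0 -1"
  grip_force: 35

```text
clock: 9.87
position: [0.587, 0.0163, 0.1004]
ee_rot: [1.451, 2.785, 0.002]
force: [-0.1, -0.5, -0.7]
width: 0.323
gripper_force: 0.0
```

```bash
python3 -c "
from h import *
st()"
```

```text
t 9.87 plank xy 46.2 0.2 z 100.4 tool y deg 34.96 tilt [0.002  0.0002] F [-0.14 -0.52 -0.73] M [ 0.079 -0.067 -0.04 ] w 0.323 gf 0.0 j7 0.48
```

play_rows:
  increments: "0 0 0.2 0 -0.4;0 0 0 0 -0.4"

```text
clock: 10.03
position: [0.5863, 0.0162, 0.0974]
ee_rot: [1.452, 2.786, 0.0]
force: [-0.5, -0.8, -1.3]
width: 0.299
gripper_force: 0.0
```

```bash
python3 -c "
from h import *
st()"
```

```text
t 10.03 plank xy 45.5 0.1 z 97.4 tool y deg 34.95 tilt [0.0004 0.    ] F [-0.48 -0.81 -1.27] M [ 0.    -0.037  0.001] w 0.299 gf 0.0 j7 0.48
```

play_rows:
  increments: "0.06 -0.07 0 -0.3 -1;0 0 0 0 -1;0 0 0 0 -1;0 0 0 0 -1;0 0 0 0 -1"
  grip_force: 35

```text
clock: 10.45
position: [0.5847, 0.0159, 0.0972]
ee_rot: [-1.445, -2.789, 0.001]
force: [-3.2, -1.8, 4.0]
width: 0.124
gripper_force: 35.0
```

```bash
python3 -c "
from h import *
st()"
```

```text
t 10.45 plank xy 44.0 -0.3 z 97.2 tool y deg 35.23 tilt [-0.0011 -0.0004] F [-3.24 -1.82  4.04] M [-0.252  0.793  0.001] w 0.124 gf 34.987165331840515 j7 0.48
```

play_rows:
  increments: "0 0 0 5 -1;0 0 0 5 -1;0 0 0 5 -1;0 0 0 5 -1;0 0 0 0 -1"

```text
clock: 10.87
position: [0.5853, 0.0161, 0.0973]
ee_rot: [1.912, 2.493, -0.001]
force: [-2.1, -0.8, 2.0]
width: 0.13
gripper_force: 35.0
```

```bash
python3 -c "
from h import *
st()"
```

```text
t 10.87 plank xy 44.5 -0.1 z 97.3 tool y deg 15.02 tilt [-0.0001 -0.0005] F [-2.07 -0.83  2.  ] M [-0.15   0.498  0.087] w 0.13 gf 34.99185383319855 j7 0.19
```

play_rows:
  increments: "0 0 0 6 -1;0 0 0 6 -1;0 0 0 6 -1;0 0 0 6 -1;0 0 0 0 -1"

```text
clock: 11.28
position: [0.5858, 0.0162, 0.0973]
ee_rot: [2.386, 2.043, 0.001]
force: [-0.1, -1.5, 1.2]
width: 0.126
gripper_force: 35.0
```

```bash
python3 -c "
from h import *
st()"
```

```text
t 11.28 plank xy 45.0 -0.0 z 97.3 tool y deg -8.86 tilt [ 0.0009 -0.0005] F [-0.06 -1.47  1.24] M [-0.271 -0.008  0.105] w 0.126 gf 34.99364197254181 j7 -0.16
```

play_rows:
  increments: "0 0 0 6 -1;0 0 0 6 -1;0 0 0 6 -1;0 0 0 6 -1;0 0 0 0 -1"

```text
clock: 11.7
position: [0.5864, 0.0159, 0.0973]
ee_rot: [2.756, 1.505, 0.002]
force: [3.4, -2.4, -2.4]
width: 0.125
gripper_force: 35.0
```

```bash
python3 -c "
from h import *
st()"
```

```text
t 11.7 plank xy 45.6 -0.2 z 97.3 tool y deg -32.73 tilt [ 0.0018 -0.0009] F [ 3.39 -2.38 -2.38] M [-0.45  -0.711  0.074] w 0.125 gf 34.99929070472717 j7 -0.51
```

play_rows:
  increments: "0 0 0 5 -1;0 0 0 5 -1;0 0 0 5 -1;0 0 0 5 -1;0 0 0 0 -1"

```text
clock: 12.12
position: [0.5867, 0.0155, 0.0974]
ee_rot: [2.974, 1.006, 0.003]
force: [4.1, -2.6, -2.8]
width: 0.13
gripper_force: 35.0
```

```bash
python3 -c "
from h import *
st()"
```

```text
t 12.12 plank xy 46.0 -0.5 z 97.4 tool y deg -52.62 tilt [ 0.0025 -0.0013] F [ 4.13 -2.6  -2.81] M [-0.778 -0.958  0.128] w 0.13 gf 35.00322639942169 j7 -0.79
```

play_rows:
  increments: "0 0 0 4 -1;0 0 0 4 -1;0 0 0 4 -1;0 0 0 0 -1"

```text
clock: 12.45
position: [0.5868, 0.0153, 0.0974]
ee_rot: [3.062, 0.691, 0.004]
force: [4.6, -4.9, -3.8]
width: 0.125
gripper_force: 35.0
```

```bash
python3 -c "
from h import *
st()"
```

```text
t 12.45 plank xy 46.1 -0.8 z 97.4 tool y deg -64.57 tilt [ 0.0028 -0.0016] F [ 4.62 -4.89 -3.84] M [-0.922 -1.122  0.084] w 0.125 gf 35.005014538764954 j7 -0.96
```

play_rows:
  increments: "0 0 0 3 -1;0 0 0 3 -1;0 0 0 2 -1;0 0 0 0 -1"

```text
clock: 12.78
position: [0.5869, 0.0151, 0.0974]
ee_rot: [3.103, 0.479, 0.004]
force: [5.5, -4.9, -2.7]
width: 0.126
gripper_force: 35.0
```

```bash
python3 -c "
from h import *
st()"
```

```text
t 12.78 plank xy 46.2 -1.0 z 97.4 tool y deg -72.45 tilt [ 0.0029 -0.0018] F [ 5.47 -4.85 -2.7 ] M [-1.091 -1.162  0.141] w 0.126 gf 35.0067400932312 j7 -1.07
```

```bash
cat >> h.py <<'E'
def tq(n=5):
    m=[]
    for i in range(n): m.append(arm.observe()["ft_torque"][2]); vision.get_image("side")
    s=st(); m.append(s["ft_torque"][2]); print("Mz mean %.3f sd %.3f"%(np.mean(m),np.std(m)))
E
python3 -c "
from h import *
tq()"
```

```text
t 13.03 plank xy 46.2 -1.0 z 97.4 tool y deg -72.32 tilt [ 0.0029 -0.0017] F [ 5.3  -4.95 -3.36] M [-1.142 -1.146  0.102] w 0.123 gf 35.00601947307587 j7 -1.07
Mz mean 0.101 sd 0.023
```

play_rows:
  increments: "0.06 0.1 0 2 -1;0.06 0.1 0 3 -1;0 0 0 3 -1;0 0 0 0 -1"

```text
clock: 13.37
position: [0.5872, 0.0147, 0.0973]
ee_rot: [3.131, 0.261, -0.0]
force: [-0.7, -1.0, 2.9]
width: 0.126
gripper_force: 35.0
```

```bash
python3 -c "
from h import *
tq()"
```

```text
t 13.62 plank xy 46.5 -1.3 z 97.3 tool y deg -80.57 tilt [0.0003 0.    ] F [ 0.09 -1.29  1.87] M [-0.308  0.028  0.102] w 0.128 gf 34.99872028827667 j7 -1.18
Mz mean 0.098 sd 0.021
```

play_rows:
  increments: "0 0 0 3 -1;0 0 0 3 -1;0 0 0 3 -1;0 0 0 0 -1"

```text
clock: 13.95
position: [0.5871, 0.0145, 0.0973]
ee_rot: [3.141, 0.006, 0.0]
force: [0.3, -2.2, 1.8]
width: 0.127
gripper_force: 35.0
```

```bash
python3 -c "
from h import *
tq(4)"
```

```text
t 14.15 plank xy 46.5 -1.5 z 97.3 tool y deg -89.63 tilt [ 0.0003 -0.0002] F [ 0.85 -3.05  1.  ] M [-0.606  0.003  0.111] w 0.123 gf 35.00012218952179 j7 -1.31
Mz mean 0.114 sd 0.018
```

play_rows:
  increments: "0 0 0 3 -1;0 0 0 3 -1;0 0 0 3 -1;0 0 0 0 -1"

```text
clock: 14.48
position: [0.5871, 0.0143, 0.0973]
ee_rot: [3.132, -0.242, 0.0]
force: [-0.3, -2.7, 2.9]
width: 0.128
gripper_force: 35.0
```

```bash
python3 -c "
from h import *
tq(4)"
```

```text
t 14.68 plank xy 46.5 -1.7 z 97.3 tool y deg -98.65 tilt [ 0.0002 -0.0004] F [ 0.94 -5.07  1.14] M [-1.045 -0.013  0.188] w 0.122 gf 35.017470717430115 j7 -1.44
Mz mean 0.185 sd 0.020
```

play_rows:
  increments: "0 0.1 0 2 -1;0 0.1 0 2 -1;0 0 0 2 -1;0 0 0 0 -1"

```text
clock: 15.02
position: [0.587, 0.0139, 0.0973]
ee_rot: [-3.114, 0.402, -0.0]
force: [1.4, 0.6, 1.5]
width: 0.128
gripper_force: 35.0
```

```bash
python3 -c "
from h import *
tq(6)
a=vision.get_image('side')['frame'];b=vision.get_image('scene')['frame']
save(np.hstack([cv2.resize(a[205:265,240:320],(400,300),interpolation=cv2.INTER_CUBIC),cv2.resize(b[225:285,320:400],(400,300),interpolation=cv2.INTER_CUBIC)]),'n1.png')"
```

```text
t 15.32 plank xy 46.5 -2.2 z 97.3 tool y deg -104.66 tilt [0.0005 0.0012] F [2.72 2.75 0.97] M [ 0.933 -0.452  0.203] w 0.126 gf 35.00925064086914 j7 -1.52
Mz mean 0.217 sd 0.019
```

View pics/n1.png

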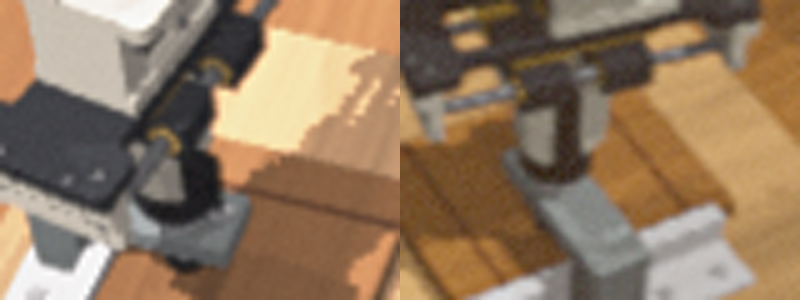

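The wing is gripped, the pad is down on the board (left crop, ~(185,265)), and the torque is near the clutch level. I'll take one more small step to see whether it stops rising.

play_rows:
  increments: "0 0 0 2 -1;0 0 0 2 -1;0 0 0 2 -1;0 0 0 0 -1"

```text
clock: 15.75
position: [0.5869, 0.0136, 0.0973]
ee_rot: [-3.089, 0.567, -0.0]
force: [2.1, 5.9, 1.8]
width: 0.127
gripper_force: 35.0
```

```bash
python3 -c "
from h import *
tq(8)"
```

```text
t 16.15 plank xy 46.4 -2.4 z 97.3 tool y deg -110.64 tilt [0.0003 0.001 ] F [3.05 4.91 0.57] M [ 1.185 -0.509  0.211] w 0.128 gf 35.00748574733734 j7 -1.6
Mz mean 0.182 sd 0.020
```

play_rows:
  increments: "0.04 -0.1 0 2 -1;0 -0.08 0 2 -1;0 0 0 1 -1;0 0 0 0 -1"

```text
clock: 16.48
position: [0.587, 0.0137, 0.0972]
ee_rot: [3.062, -0.701, -0.002]
force: [-1.6, 0.8, 4.4]
width: 0.129
gripper_force: 35.0
```

```bash
python3 -c "
from h import *
tq(10)
p=vision.get_image('wrist');W=world(p)
c=np.array([*(O+44.2*U),88])/1000
print(proj(p,c))
"
```

```text
t 16.98 plank xy 46.5 -2.4 z 97.2 tool y deg -115.73 tilt [-0.0012 -0.0004] F [-2.   -0.03  5.21] M [0.151 0.6   0.282] w 0.131 gf 35.01877248287201 j7 -1.68
Mz mean 0.228 sd 0.031
[[319.66284439 304.68464382]]
```

The torque has stopped rising, at about 0.2 N m over the last 17°, so the clutch appears to be slipping. I'll let go, rise and check the nubs.

play_rows:
  increments: "0 0 0 0 0;0 0 0 0 0;0 0 0 0 0;0 0 0 0 0;0 0 0 0 0"

```text
clock: 17.45
position: [0.5877, 0.0141, 0.0971]
ee_rot: [3.062, -0.7, -0.0]
force: [-0.9, -0.2, -0.3]
width: 0.44
gripper_force: 0.0
```

play_rows:
  increments: "0 0 -1 0 0.5;0 0 -2.5 0 1;0 0 -2.5 0 1;0 0 -2.5 0 1;0 0 -2.5 0 1"

```text
clock: 17.87
position: [0.5876, 0.0139, 0.2091]
ee_rot: [3.062, -0.701, 0.0]
force: [0.2, -0.0, 0.6]
width: 0.801
gripper_force: 0.0
```

play_rows:
  increments: "2.5 0 -1 0 1;2.5 0 0 0 1;0 0 0 0 1;0 0 0 0 1"

```text
clock: 18.2
position: [0.6334, -0.0085, 0.2179]
ee_rot: [3.061, -0.702, 0.001]
force: [0.1, 0.1, -1.1]
width: 0.996
gripper_force: 0.0
```

```bash
python3 -c "
from h import *
st()
c=np.array([*(O+44.6*U),88])/1000
out=[]
for n,r in [('wrist',60),('side',24),('scene',24)]:
    p=vision.get_image(n);u,v=proj(p,c)[0].astype(int);print(n,u,v)
    u=min(max(u,r),639-r);v=min(max(v,r),479-r)
    out.append(cv2.resize(p['frame'][v-r:v+r,u-r:u+r],(266,266),interpolation=cv2.INTER_CUBIC))
    W=world(p);P=W.reshape(-1,3);xy=np.stack([(P[:,:2]*1000-O)@U,(P[:,:2]*1000-O)@V],1)-[44.6,0];z=P[:,2];col=p['frame'].reshape(-1,3).astype(float)
    rr=np.hypot(*xy.T)
    for lo,hi in [(.077,.0865),(.0865,.094)]:
        m=(rr>17.5)&(rr<26)&(z>lo)&(z<hi)
        if m.sum(): print(n,lo,m.sum(),'ang hist',np.histogram(np.rad2deg(np.arctan2(xy[m][:,1],xy[m][:,0])),np.arange(-180,181,20))[0])
    w=(z>.119)&(z<.127)&(rr<40)
    if w.sum()>9: print('wing',rect(xy[w]/1000))
save(np.hstack(out),'r1.png')"
```

```text
t 18.2 plank xy 94.8 -19.8 z 217.9 tool y deg -115.83 tilt [ 0.0007 -0.0009] F [ 0.06  0.07 -1.12] M [0.069 0.164 0.019] w 0.996 gf 0.0 j7 -1.73
wrist 320 293
wrist 0.077 24 ang hist [11  1  0  0  0  0  2  1  3  3  1  1  0  0  0  0  0  1]
wrist 0.0865 462 ang hist [28 40 39 39 40 45 47  8  0 31 28 23 17 22 23 27  5  0]
wing (array([-0. , -0.9]), array([11.9, 47.3]), 74.42)
side 274 242
side 0.077 13 ang hist [1 0 0 0 0 0 0 0 1 1 1 0 0 1 0 1 3 4]
side 0.0865 32 ang hist [0 0 0 0 0 0 0 0 0 1 0 1 4 5 4 7 7 3]
wing (array([-2.5,  1.3]), array([11.7, 47.4]), 73.38)
scene 350 255
scene 0.077 18 ang hist [1 0 2 0 1 0 1 3 4 3 2 0 0 0 0 0 0 1]
scene 0.0865 32 ang hist [1 1 0 2 3 3 4 2 3 4 2 3 2 1 1 0 0 0]
wing (array([ 2.1, -0. ]), array([11.4, 47.3]), 74.17)
```

View pics/r1.png

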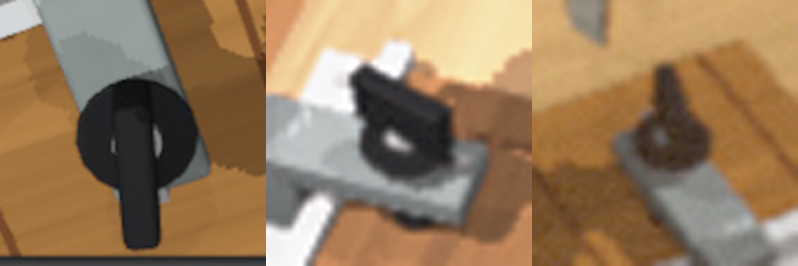

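```bash
python3 -c "
from h import *
p=vision.get_image('wrist');c=np.array([*(O+44.6*U),88])/1000
u,v=proj(p,c)[0].astype(int)
cr=p['frame'][v-40:v+60,u-55:u+55]
cr=np.clip(cr.astype(float)*1.6,0,255).astype(np.uint8)
save(cv2.resize(cr,None,fx=6,fy=6,interpolation=cv2.INTER_CUBIC),'r2.png')
a=np.deg2rad(np.arange(0,360,30)); 
for t in np.arange(0,360,30):
    d=22*(np.cos(np.deg2rad(t))*U+np.sin(np.deg2rad(t))*V)
    print(t,((proj(p,[np.r_[(O+44.6*U+d)/1000,.084]])[0]-[u-55,v-40])*6).round())
"
```

```text
0 [270.  72.]
30 [194. 122.]
60 [157. 200.]
90 [167. 284.]
120 [220. 351.]
150 [303. 386.]
180 [392. 379.]
210 [467. 332.]
240 [507. 257.]
270 [501. 172.]
300 [449. 101.]
330 [364.  65.]
```

View pics/r2.png

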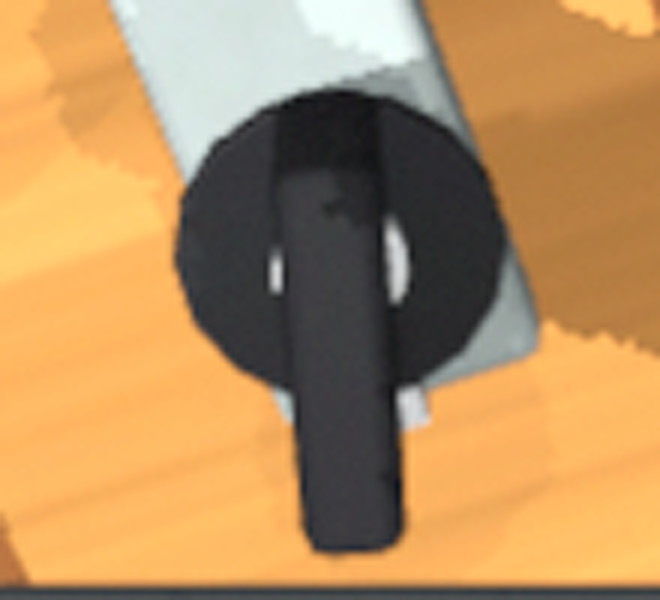

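In the crop the light collar pointer shows at (412,408), to the right of the wing end. It lags the wing by about 15–18°, so the clutch has slipped and is inside the 30° limit. One last check of the board, then I'll hand in.

```bash
python3 -c "
from h import *
st();geom()
print(job.sign_off())"
```

```text
t 18.4 plank xy 93.3 -18.4 z 217.1 tool y deg -115.73 tilt [-0.0009  0.0004] F [ 0.24  0.14 -0.43] M [ 0.065  0.133 -0.006] w 0.998 gf 0.0 j7 -1.73
scene board plank-frame (array([13.6, 12.4]), array([180.9, 126.6]), 89.62) 1447
wing (array([45.9, -0.5]), array([11.6, 50.3]), 72.4) 61
fence x 2%,98% [78.9 95.3]
side board plank-frame (array([12.7, 10.6]), array([131.3, 188.7]), 0.06) 2762
wing (array([41.6,  1.8]), array([12.3, 47.3]), 72.47) 89
fence x 2%,98% [ 77.3 108.8]
the job is handed in; nothing more can be done
None
```

The board is home and square against the fence, the thumbscrew was tightened until its clutch slipped by roughly 15–18° (read from the nubs in the wrist picture), the arm has let go and is clear, and the job is handed in at about 18 s.

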